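# Close the hasp of the red tool chest

## Robot

A 6-joint arm with a two-finger parallel gripper is mounted at the origin on a cart in front of the work surface, level with it; the furniture and walls round the work are solid. World frame = base frame: x ahead of the robot, y to its left, z up, the work surface at z = 0. Lengths are in m, angles in rad, forces in N, time in s.
With the tool pointing down it reaches from about 0.425 to 0.95 m from the base axis. Payload 3.5 kg.
Tool frame: the origin (TCP) lies on the centre line of the jaws, within the pads' length; the fingertips stand 14 mm ahead of it and the grasp point (between the pads) lies 5 mm behind it (tips_ahead is the distance from the TCP to the fingertips, in m); y points along the fingers, z is the direction in which the jaws open and shut, and the axes are right-handed (so a half turn about y gives the same grasp; the last joint's range is limited). The gripper opens to 85 mm and grips with 20 to 120 N. Pads are 22 mm wide; open, the fingers measure 114 mm over their backs; the gripper's body (76 mm by 85 mm) begins 54 mm behind the grasp point. The pads swing forward as they close: fully open they stand 13 mm farther back than shut.
Start: joints at [1.193, 0.286, 1.577, -0, 1.279, -0.15], TCP at [0.152, 0.658, 0.215] pointing down, gripper open.
Joint ranges: [-2.77, 2.77], [-0.9, 2.22], [0.21, 2.48], [-1.53, 4.67], [0.24, 2.81], [-2.84, 2.84]. Speed limits (rad/s): [2.79, 2.79, 3.14, 3.14, 3.14, 3.14].

## Interface

Orientations are given as a unit quaternion [x, y, z, w].
In Python, from plant import get_state, read_camera, sign_off, tips_ahead gives the robot as it stands.
- The arm moves only by the tool send_rows, never from a script. Its argument "plan" is a list of rows, each a list of 2 entries, a list of its own where there are three numbers: the shift along the tool's x, y, z in units of 12 cm (1.0 is 12 cm), then the turn, a rotation vector about the tool's x, y, z in units of 360 degrees (1.0 is 360 degrees). In form: [[[tx, ty, tz], [rx, ry, rz]], ...]. A call has 1 to 12 rows; each row shifts and turns the commanded pose from where the row before left it, along the tool's axes as they then stand; what a row does not reach is not made up. A row lasts 1/10 s, in which the tool goes at most 50 mm and 8.59 degrees, less where a joint would pass 70% of its speed; a pose out of reach is approached as far as the arm can. A call with a number of a shift or a turn outside -1 to 1 is refused whole. A call with a gripper value outside its range is refused whole. "gripper" is the closure, from 0 (fully open) to 1 (shut), set as the call begins (left out, the last holds). The fingers move at their own pace and stop on an object; "grip_force" is the grip in N (left out, the last holds). Time passes only in rows, so rows that do not move let the fingers close. It gives the time, the measured TCP pose, the force and the opening at its end, in the units of the state.
- get_state(): the state, without advancing time (a new reading comes with each control period).
- read_camera(name): name is "scene" or "top"; returns a dict with "img" (480x640x3 uint8, blue, green, red), "fx", "fy", "cx", "cy" (pixels), "D" ([k1, k2, p1, p2, k3] as OpenCV has them; the pictures are not rectified), "world_from_camera" (4x4, takes a point from camera to world coordinates). Camera axes: x right, y down, z forward; pixel columns grow to the right and rows downward; lengths in m; the calibration is good to about 2 mm. A picture is of the moment at which its call begins. There is no depth.
- sign_off(): hands the job in, once; it reports no verdict.
The state is a dict: "time": time; "qpos": joint angles; "dq": joint speeds; "joint_efforts": joint torques, N m; "eef_pos": TCP position; "tcp_rot": TCP orientation; "contact_force": force on the tool from outside, world axes, zero at the start; "wrist_torque": the same for the moment, N m; "opening": opening from 0.0 (shut) to 1.0 (fully open).
Only numpy, scipy, OpenCV 4.12 (cv2) and the standard library are available. Lean on these libraries where they do the work, as an engineer would, in place of code of your own. Each camera call takes 0.05 s, during which the arm holds its last target. There are 200 camera calls.

## Task

The red tool chest is packed and ready to go out: swing its hasp over and press it flat down over the staple, fully home. The green chest is still being packed, so leave its hasp standing open.

Things in the scene. Friction and masses are not known exactly. Their poses are not given: they have to be found in the camera images.
- red_chest: Red steel tool chest, 220 (x) x 240 (y) mm, top 100 mm high, immovable. Origin: centre of its underside. A hasp joins its two lid leaves; hinge along its y at x = +20, height 104.5 mm. The staple, a wire loop at x = -39 to -17, y = 0 mm, 6 mm thick, tops out at 122 mm. Closed, the strap lies flat toward -x, top face at 106 mm, the staple through its slot; press on its end, x = -45 to -75 mm.
- red_hasp (a joint): Angle of the red chest's hasp strap (bare metal, 100 mm long from hinge axis to free edge, 40 wide, 3 thick, rolled edge 8 thick), rad: 0 = flat over the staple, at its stop; 1.57 = upright; up to 2.6 = leaning back toward the chest's +x. Starts upright or leaning back. Stiff hinge: the strap stays at any angle, also half closed; about 1 N at its free end moves it.
- green_chest: Green steel tool chest, the same but for its colour, with the same hasp in the same place; it cannot shift. Origin: centre of its underside.
- green_hasp (a joint): Angle of the green chest's strap in rad, as for the red one: 0 = closed, 1.57 = upright. It starts standing open and is to stay so.

How it is judged:
At the end, for the whole second after the job is handed in: The red chest's strap lies over its staple within 0.15 rad (about 9 degrees) of its closed stop; the green chest's strap still stands open, at more than 1.3 rad (value of joint red_hasp below 0.15 rad and value of joint green_hasp above 1.3 rad); the robot touches nothing.
It fails at once if the green chest's strap is swung toward closed (below 1.3 rad) (value of joint green_hasp below 1.3 rad).
It also fails if it takes over 30 s, if anything falls off the work surface, if the arm or the gripper's body presses on something with over 40 N, if the wrist force passes 120 N, or if a joint passes its speed limit or range.

## Working session

There is one attempt and no reset: what is moved stays moved. The work goes in short steps, Python scripts to look and compute and a tool call to move; the robot and the scene stay as the last step left them, time stands still between calls to the robot, and variables do not carry over. Pictures are saved under pics/ and viewed, about 8 in all and at most 12, crops included, and the job is handed in when it is done.

Besides the shell and the picture viewer there is one more tool, called after "Call:" in YAML: its name, and indented under it one key for each argument. send_rows: Moves the arm, as the interface text tells. Its arguments: {"type":"object","properties":{"plan":{"type":"array"},"gripper":{"type":"number"},"grip_force":{"type":"number"}},"required":["plan"]}

```bash
mkdir -p pics
python3 - <<'E'
from plant import *
import cv2,numpy as np
s=get_state();print(s)
for n in("scene","top"):
    c=read_camera(n);cv2.imwrite(f"pics/{n}0.png",c["img"])
    np.savez(f"{n}0.npz",**c)
    print(n,c["fx"],c["fy"],c["cx"],c["cy"],c["D"],np.round(c["world_from_camera"],4).tolist())
E
```

```text
{'time': 0.0, 'qpos': array([ 1.19299377e+00,  2.87224105e-01,  1.57818922e+00,  2.41144018e-06,
        1.27855850e+00, -1.50041961e-01]), 'dq': array([ 1.41130572e-03, -5.15608560e-04, -4.87625233e-04,  3.64368925e-04,
       -1.61477404e-04,  2.44835358e-05]), 'joint_efforts': array([-2.95687187e-04, -4.05980551e+01, -2.92621744e+01, -1.75852492e-04,
        5.70274831e-03,  4.31942738e-06]), 'eef_pos': array([0.15215283, 0.65691816, 0.21330162]), 'tcp_rot': array([ 0.7033379 , -0.080572  ,  0.08013156, -0.70171425]), 'contact_force': array([-0.56484954,  0.0479398 ,  0.43764859]), 'wrist_torque': array([-0.01025994,  0.04557623, -0.0066322 ]), 'opening': 1.0006781684866866}
scene 517.4300222557432 517.4300222557432 324.72508967391065 241.87749184799088 [-0.02420038  0.          0.          0.          0.        ] [[-0.8552, -0.3185, 0.4088, 0.1968], [-0.5182, 0.5371, -0.6656, 0.5547], [-0.0076, -0.7811, -0.6244, 0.6335], [0.0, 0.0, 0.0, 1.0]]
top 597.6825651087516 597.6825651087516 331.22346267770996 232.36900299022838 [0.04178371 0.         0.         0.         0.        ] [[-0.0251, -0.9974, 0.0676, 0.4877], [-0.9995, 0.0262, 0.0149, 0.0024], [-0.0166, -0.0672, -0.9976, 1.0974], [0.0, 0.0, 0.0, 1.0]]
```

View pics/scene0.png

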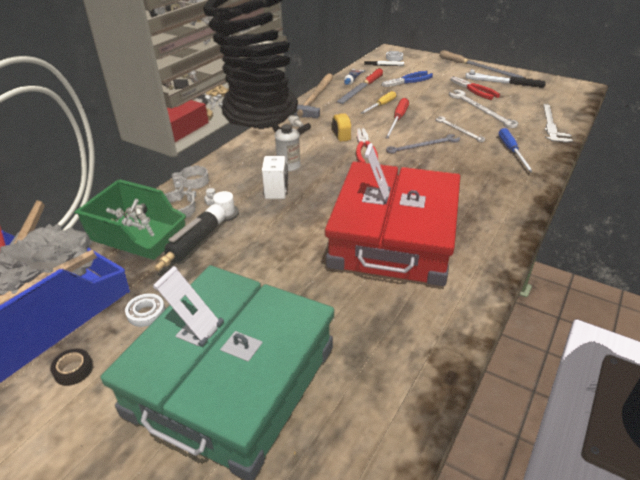

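View pics/top0.png

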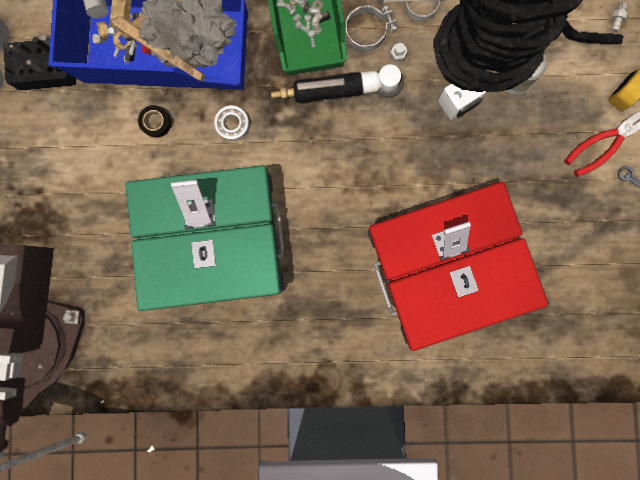

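The top view shows the green chest centred near (205,238) and the red one near (460,266). Red's staple is at (463,281), and its strap stands up near (455,240). In the scene view the red strap spans about (368,145) to (385,200).

```bash
cat > h.py <<'E'
import cv2,numpy as np
def load(n): 
    d=np.load(n+".npz"); return {k:d[k] for k in d}
def ray(c,uv):
    K=np.array([[c["fx"],0,c["cx"]],[0,c["fy"],c["cy"]],[0,0,1]],float)
    p=cv2.undistortPoints(np.float64(uv).reshape(-1,1,2),K,c["D"].astype(float)).reshape(-1,2)
    T=c["world_from_camera"];d=np.c_[p,np.ones(len(p))]@T[:3,:3].T
    return T[:3,3],d
def onz(c,uv,z):
    o,d=ray(c,uv);return o+d*((z-o[2])/d[:,2])[:,None]
def tri(c1,a,c2,b):
    o1,d1=ray(c1,[a]);o2,d2=ray(c2,[b])
    s=np.linalg.lstsq(np.c_[d1[0],-d2[0]],o2-o1,rcond=None)[0]
    P=o1+s[0]*d1[0];Q=o2+s[1]*d2[0];return (P+Q)/2,np.linalg.norm(P-Q)
E
python3 - <<'E'
from h import *
t=load("top0");s=load("scene0")
h=cv2.cvtColor(t["img"],cv2.COLOR_BGR2HSV)
for nm,m in(("red",((h[...,0]<6)|(h[...,0]>174))&(h[...,1]>180)&(h[...,2]>120)),("green",(abs(h[...,0].astype(int)-77)<12)&(h[...,1]>90)&(h[...,2]>70))):
    m=cv2.morphologyEx(m.astype(np.uint8),cv2.MORPH_CLOSE,np.ones((9,9)));m[:150]=0
    cs,_=cv2.findContours(m,0,2);c=max(cs,key=cv2.contourArea)
    w=onz(t,c.reshape(-1,2),0.1)[:,:2]
    r=cv2.minAreaRect(w.astype(np.float32)*1000);print(nm,r,cv2.boxPoints(r).round().tolist())
print("red staple plate z.1",onz(t,[(463,281)],.1), "green",onz(t,[(203,253)],.1))
a=np.vstack([cv2.resize(t["img"][200:320,400:530],None,fx=4.5,fy=4.5,interpolation=2)])
b=cv2.resize(s["img"][120:230,340:440],None,fx=5,fy=5,interpolation=2)
b=cv2.resize(b,(int(b.shape[1]*a.shape[0]/b.shape[0]),a.shape[0]))
print(a.shape,b.shape);o=np.hstack([a,b]);k=800/o.shape[1];print(k);cv2.imwrite("pics/c1.png",cv2.resize(o,None,fx=k,fy=k))
E
```

```text
red ((495.23870849609375, -190.27301025390625), (217.55360412597656, 238.42791748046875), 17.130672454833984) [[356.0, -108.0], [426.0, -336.0], [634.0, -272.0], [564.0, -44.0]]
green ((552.899658203125, 233.6751708984375), (217.72702026367188, 237.66102600097656), 5.362392425537109) [[433.0, 342.0], [456.0, 105.0], [672.0, 126.0], [650.0, 362.0]]
red staple plate z.1 [[ 0.46897991 -0.19855614  0.1       ]] green [[0.52634478 0.23247171 0.1       ]]
(540, 585, 3) (540, 490, 3)
0.7441860465116279
```

View pics/c1.png

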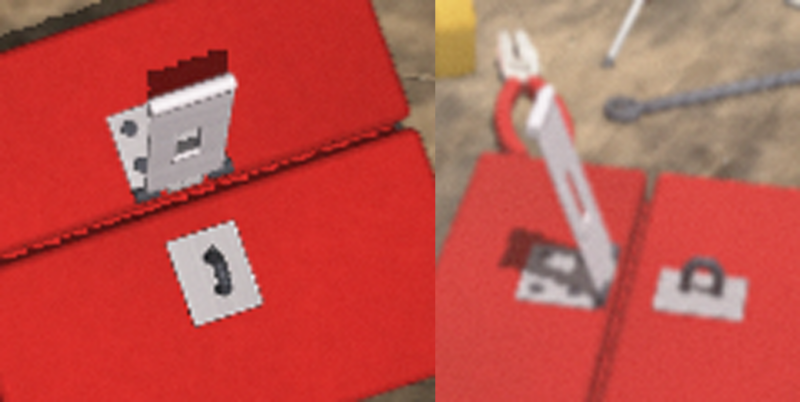

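```bash
cat >> h.py <<'E'
from scipy.spatial.transform import Rotation as R
C=np.array([.4952,-.1903]);Y=np.deg2rad(17.1)
def world(x,y=0): return C+np.array([x*np.cos(Y)-y*np.sin(Y),x*np.sin(Y)+y*np.cos(Y)])
def go(s,p):  # shift in tool units to reach world p
    return R.from_quat(s["tcp_rot"]).inv().apply(np.array(p)-s["eef_pos"])/.12
E
python3 - <<'E'
from h import *
from plant import *
t=load("top0");s=load("scene0");st=get_state()
P,e=tri(t,(457.3,228.4),s,(369,150.7));print("red free edge",P,e)
d=P[:2]-world(.02);ux=np.array([np.cos(Y),np.sin(Y)])
print("chest x,y of edge",d@ux*1000+20,(d@[-ux[1],ux[0]])*1000,"angle",np.arctan2(P[2]-.1045,-(d@ux)))
print("coil",tri(t,(480,85),s,(262,122)))
M=R.from_quat(st["tcp_rot"]).as_matrix();print(M.round(3)); print("tool z yaw",np.degrees(np.arctan2(M[1,2],M[0,2])), "want 107.1 or -72.9")
for x in(.09,-.06):print(x,world(x))
print("tips",tips_ahead() if callable(tips_ahead) else tips_ahead)
for p in((.45,.2,.33),(*world(.09),.26)):print(p,go(st,p))
E
```

```text
red free edge [ 0.55075515 -0.17424645  0.19233294] 0.0016237541625883966
chest x,y of edge 57.819617165768896 -0.9915860967660782 angle 1.9773886910561527
coil (array([ 0.79087577, -0.21162739,  0.17217994]), np.float64(0.037584195644366776))
[[ 0.974 -0.001  0.226]
 [-0.226 -0.002  0.974]
 [-0.    -1.    -0.002]]
tool z yaw 76.95077644783389 want 107.1 or -72.9
0.09 [ 0.58122137 -0.16383637]
-0.06 [ 0.43785242 -0.20794242]
tips 0.014
(0.45, 0.2, 0.33) [ 3.27747598 -0.96541802 -3.15142301]
(np.float64(0.5812213713318497), np.float64(-0.16383637072909263), 0.26) [ 5.02751701 -0.376791   -5.85692856]
```

Call:
send_rows:
  plan:
    - [[0.27,-0.08,-0.26],[0,0,0]]
    - [[0.27,-0.08,-0.26],[0,0,0]]
    - [[0.27,-0.08,-0.26],[0,0,0]]
    - [[0.27,-0.08,-0.26],[0,0,0]]
    - [[0.27,-0.08,-0.26],[0,0,0]]
    - [[0.27,-0.08,-0.26],[0,0,0]]
    - [[0.27,-0.08,-0.26],[0,0,0]]
    - [[0.27,-0.08,-0.26],[0,0,0]]
    - [[0.27,-0.08,-0.26],[0,0,0]]
    - [[0.27,-0.08,-0.26],[0,0,0]]
    - [[0.27,-0.08,-0.26],[0,0,0]]
    - [[0.27,-0.08,-0.26],[0,0,0]]
  gripper: 1
  grip_force: 40

```text
time: 1.3
eef_pos: [0.447, 0.2033, 0.3299]
tcp_rot: [0.703, -0.081, 0.08, -0.703]
contact_force: [0.3, -0.0, 0.7]
opening: -0.004
```

Run:
```python
from h import *
from plant import *
st=get_state();print(st["eef_pos"],st["qpos"],st["opening"],st["contact_force"])
print(go(st,(*world(.09),.30)))
```

```text
[0.44697784 0.203288   0.32992444] [ 2.19822309e-01 -1.97126755e-01  1.87011593e+00  1.12756257e-04
  1.46897552e+00 -1.12314733e+00] -0.004391081986049394 [ 0.31993988 -0.0239017   0.74478733]
[ 1.78090748  0.24885008 -2.72760922]
```

Call:
send_rows:
  plan:
    - [[0.2,0,-0.3],[0,0,0]]
    - [[0.2,0,-0.3],[0,0,0]]
    - [[0.2,0,-0.3],[0,0,0]]
    - [[0.2,0,-0.3],[0,0,0]]
    - [[0.2,0,-0.3],[0,0,0]]
    - [[0.2,0,-0.3],[0,0,0]]
    - [[0.2,0,-0.3],[0,0,0]]
    - [[0.2,0.0,-0.3],[0,0,0]]
    - [[0.18,0.0,-0.33],[0,-0.021,0]]
    - [[0,0,0],[0,-0.021,0]]
    - [[0,0,0],[0,-0.021,0]]
    - [[0,0,0],[0,-0.021,0]]

```text
time: 2.5
eef_pos: [0.5804, -0.1629, 0.3289]
tcp_rot: [-0.699, -0.107, 0.108, 0.699]
contact_force: [0.7, 0.9, -0.3]
opening: -0.001
```

Run:
```python
from h import *
from plant import *
st=get_state();print(st["eef_pos"],st["qpos"],st["opening"],st["contact_force"])
M=R.from_quat(st["tcp_rot"]).as_matrix();print(M.round(3))
print(go(st,(*world(.09),.184)))
cv2.imwrite("pics/s2.png",read_camera("scene")["img"])
```

```text
[ 0.58044231 -0.16291562  0.32885377] [-4.41842614e-01  6.49065954e-02  1.62346365e+00  1.15311524e-04
  1.45510719e+00 -2.31697220e+00] -0.0011317649913076908 [ 0.65193803  0.85439578 -0.26826631]
[[ 0.954 -0.002 -0.3  ]
 [ 0.3    0.001  0.954]
 [-0.001 -1.     0.001]]
[ 0.00547155  1.2070949  -0.01091164]
```

View pics/s2.png

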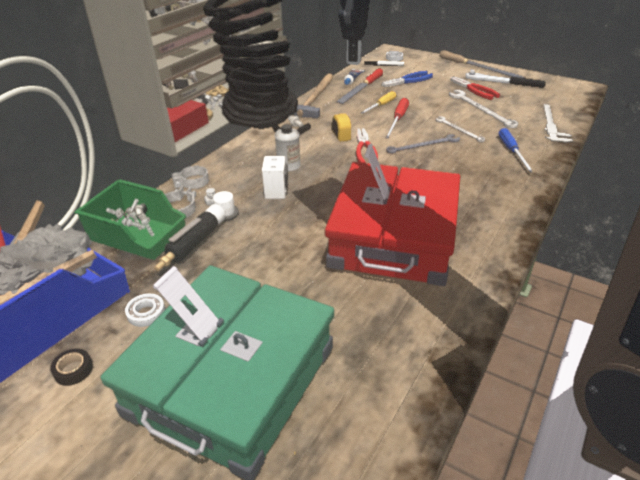

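The gripper tip shows near (353,50), high above and behind the red strap at (375,170), and the green strap is untouched at (185,300). Next I go down behind the red strap and push it toward −x.

Call:
send_rows:
  plan:
    - [[0,0.3,0],[0,0,0]]
    - [[0,0.3,0],[0,0,0]]
    - [[0,0.3,0],[0,0,0]]
    - [[0,0.3,0],[0,0,0]]
    - [[0,0,0],[0,0,0]]
    - [[-0.15,0,0],[0,0,0]]
    - [[-0.15,0,0],[0,0,0]]
    - [[-0.15,0,0],[0,0,0]]
    - [[-0.04,0,0],[0,0,0]]
    - [[0,0,0],[0,0,0]]

```text
time: 3.55
eef_pos: [0.525, -0.1802, 0.1877]
tcp_rot: [0.7, 0.106, -0.104, -0.699]
contact_force: [0.6, 0.5, -0.7]
opening: 0.002
```

Run:
```python
from h import *
from plant import *
st=get_state();print(st["eef_pos"],st["contact_force"])
print(go(st,(*world(-.0065),.184)))
a=read_camera("scene")["img"][80:230,300:500];b=read_camera("top")["img"][180:330,360:560]
cv2.imwrite("pics/c3.png",cv2.resize(np.hstack([a,b]),None,fx=2,fy=2))
```

```text
[ 0.52503151 -0.18018721  0.18773038] [ 0.61361692  0.54347458 -0.66217248]
[-0.31661578  0.03045552 -0.0073722 ]
```

View pics/c3.png

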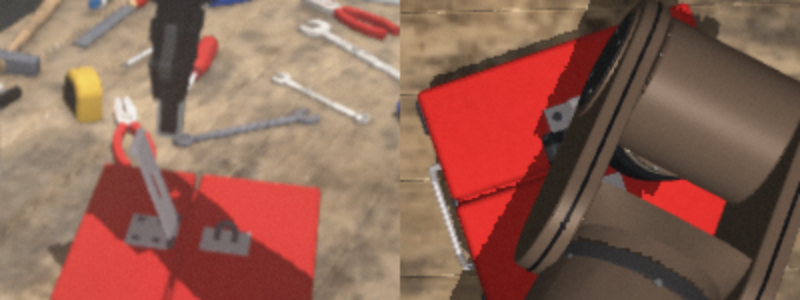

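Run:
```python
from h import *
from plant import *
st=get_state();M=R.from_quat(st["tcp_rot"]).as_matrix()
tip=st["eef_pos"]+.014*M[:,1]
s=load("scene0");t=load("top0")
def proj(c,p):
    T=np.linalg.inv(c["world_from_camera"]);K=np.array([[c["fx"],0,c["cx"]],[0,c["fy"],c["cy"]],[0,0,1]],float)
    return cv2.projectPoints(np.float64(p).reshape(-1,1,3),cv2.Rodrigues(T[:3,:3])[0],T[:3,3],K,c["D"].astype(float))[0].reshape(-1,2).round(1)
pts=[tip,[*world(.02),.1045],[*world(-.028),.122],[*world(.058),.192],[*world(.11,.12),.1]]
print(tip,proj(s,pts).tolist(),proj(t,pts).tolist())
x=read_camera("scene");print(np.abs(x["world_from_camera"]-s["world_from_camera"]).max())
print(tri(t,(463,281),s,(412,199)))
```

```text
[ 0.52546394 -0.17986585  0.17310412] [[383.2, 162.6], [387.4, 195.7], [414.5, 191.1], [369.3, 151.1], [324.1, 229.1]] [[458.9, 245.1], [453.8, 253.7], [465.8, 281.5], [456.3, 228.0], [367.3, 225.6]]
0.0
(array([ 0.46994154, -0.1971174 ,  0.10516228]), np.float64(0.0018953481104350552))
```

```bash
cat >> h.py <<'E'
def proj(c,p):
    T=np.linalg.inv(c["world_from_camera"]);K=np.array([[c["fx"],0,c["cx"]],[0,c["fy"],c["cy"]],[0,0,1]],float)
    return cv2.projectPoints(np.float64(p).reshape(-1,1,3),cv2.Rodrigues(T[:3,:3])[0],T[:3,3],K,c["D"].astype(float))[0].reshape(-1,2)
E
python3 - <<'E'
from h import *
from plant import *
s=load("scene0")
print("s2 tip",proj(s,[[.5804,-.1629,.3289-.014]]))
x=read_camera("scene")["img"];a=x[60:220,330:450];b=cv2.imread("pics/s2.png")[20:180,310:430]
cv2.imwrite("pics/c4.png",cv2.resize(np.hstack([a,b]),None,fx=3.3,fy=3.3,interpolation=2))
E
```

```text
s2 tip [[353.33723193  81.61074778]]
```

View pics/c4.png

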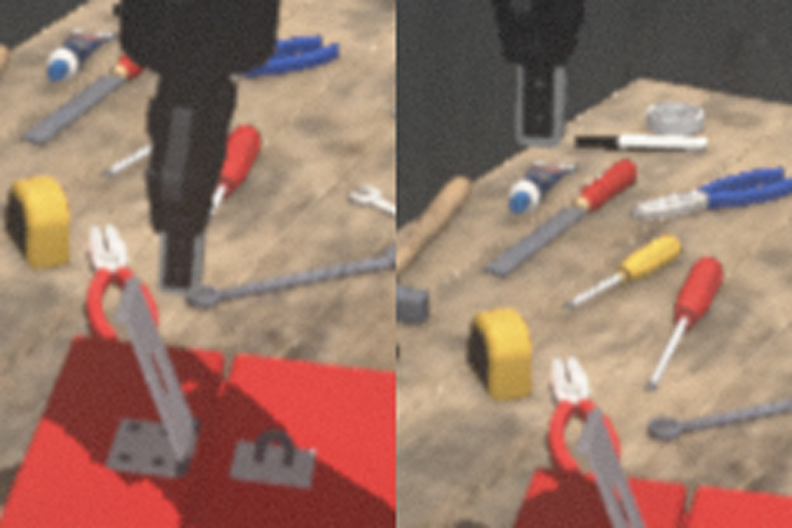

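The red strap is unmoved, with its free edge at about (368,150). The fingertip shows at (384,148), but I predicted (383,163), so it is either about 3 cm higher than believed or shifted sideways. I'll touch the bare red lid beside the strap to measure the true height.

Call:
send_rows:
  plan:
    - [[0,-0.25,0],[0,0,0]]
    - [[0,0,-0.3],[0,0,0]]
    - [[0,0,-0.28],[0,0,0]]
    - [[0,0.2,0],[0,0,0]]
    - [[0,0.2,0],[0,0,0]]
    - [[0,0.2,0],[0,0,0]]
    - [[0,0.13,0],[0,0,0]]
    - [[0,0.05,0],[0,0,0]]
    - [[0,0.02,0],[0,0,0]]
    - [[0,0,0],[0,0,0]]

```text
time: 4.75
eef_pos: [0.5457, -0.2464, 0.1207]
tcp_rot: [0.699, 0.106, -0.105, -0.699]
contact_force: [-0.6, -0.3, 0.1]
opening: -0.001
```

Call:
send_rows:
  plan:
    - [[0,0.03,0],[0,0,0]]
    - [[0,0.03,0],[0,0,0]]
    - [[0,0.03,0],[0,0,0]]
    - [[0,0,0],[0,0,0]]

```text
time: 5.15
eef_pos: [0.5447, -0.246, 0.1086]
tcp_rot: [-0.699, -0.105, 0.106, 0.699]
contact_force: [0.1, -0.8, 0.5]
opening: 0.001
```

Run:
```python
from h import *
from plant import *
st=get_state();print(st["eef_pos"],st["contact_force"])
M=R.from_quat(st["tcp_rot"]).as_matrix();tip=st["eef_pos"]+.014*M[:,1]
s=load("scene0");print("pred tip",proj(s,[tip]),tip)
x=read_camera("scene")["img"];a=x[90:240,330:480]
cv2.imwrite("pics/c5.png",cv2.resize(a,None,fx=4,fy=4,interpolation=2))
```

```text
[ 0.54473813 -0.24600473  0.10856119] [ 0.09541385 -0.79761123  0.48616585]
pred tip [[386.78706111 180.58075329]] [ 0.54472663 -0.24599678  0.09456119]
```

View pics/c5.png

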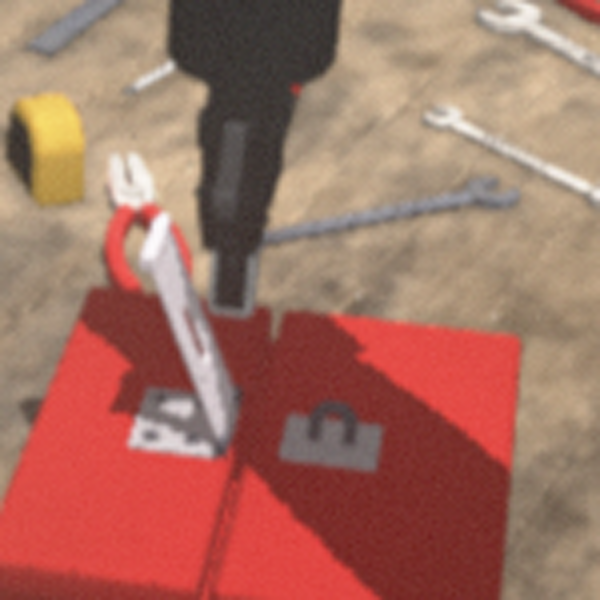

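The tip shows at about (388,168) with 181 predicted, and there is no contact at a claimed height of 0.095. So the true tip is higher than reported. Continuing down gently.

Call:
send_rows:
  plan:
    - [[0,0.03,0],[0,0,0]]
    - [[0,0.03,0],[0,0,0]]
    - [[0,0.03,0],[0,0,0]]
    - [[0,0,0],[0,0,0]]

```text
time: 5.6
eef_pos: [0.5446, -0.2459, 0.0974]
tcp_rot: [-0.699, -0.105, 0.106, 0.7]
contact_force: [-0.8, 0.2, -0.2]
opening: 0.003
```

Call:
send_rows:
  plan:
    - [[0,0.02,0],[0,0,0]]
    - [[0,0.02,0],[0,0,0]]
    - [[0,0,0],[0,0,0]]

```text
time: 5.9
eef_pos: [0.5449, -0.2461, 0.0931]
tcp_rot: [-0.699, -0.105, 0.106, 0.699]
contact_force: [-0.0, 0.2, -0.2]
opening: 0.002
```

Call:
send_rows:
  plan:
    - [[0,0.02,0],[0,0,0]]
    - [[0,0.02,0],[0,0,0]]
    - [[0,0,0],[0,0,0]]

```text
time: 6.2
eef_pos: [0.5448, -0.246, 0.0882]
tcp_rot: [-0.699, -0.105, 0.106, 0.699]
contact_force: [-0.3, 0.5, -0.3]
opening: 0.001
```

Call:
send_rows:
  plan:
    - [[0,0.02,0],[0,0,0]]
    - [[0,0.01,0],[0,0,0]]
    - [[0,0,0],[0,0,0]]

```text
time: 6.5
eef_pos: [0.5449, -0.2461, 0.0848]
tcp_rot: [-0.699, -0.106, 0.106, 0.699]
contact_force: [0.4, 0.5, -0.9]
opening: 0.005
```

Run:
```python
from h import *
from plant import *
st=get_state();print(st["eef_pos"],st["contact_force"])
M=R.from_quat(st["tcp_rot"]).as_matrix();tip=st["eef_pos"]+.014*M[:,1]
s=load("scene0");print("pred tip",proj(s,[tip]),tip)
x=read_camera("scene")["img"];a=x[110:230,340:440];t=read_camera("top")["img"][180:300,400:500]
cv2.imwrite("pics/c6.png",cv2.resize(np.hstack([a,t]),None,fx=4,fy=4,interpolation=2))
```

```text
[ 0.54491777 -0.24611176  0.08482247] [ 0.4163938   0.49967357 -0.90469309]
pred tip [[385.92905094 190.74718699]] [ 0.54491102 -0.24610778  0.07082247]
```

View pics/c6.png

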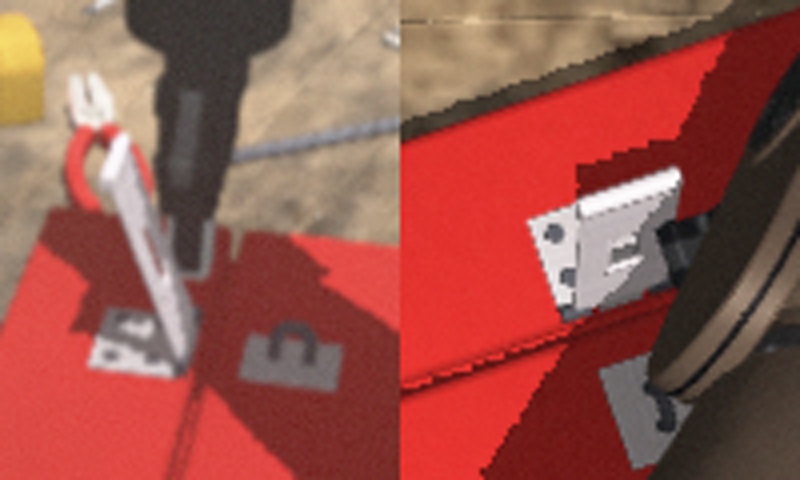

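Run:
```python
from h import *
s=load("scene0");t=load("top0")
A=np.array([[np.cos(Y),np.sin(Y)],[-np.sin(Y),np.cos(Y)]])
for z in(.07,.09,.10,.11,.13,.16,.2):
    print(z,"scene tip chest xy",(A@(onz(s,[(388,178.7)],z)[0,:2]-C)*1000).round(),"top edge",(A@(onz(t,[(466,242)],z)[0,:2]-C)*1000).round())
```

```text
0.07 scene tip chest xy [  34. -115.] top edge [ 31. -33.]
0.09 scene tip chest xy [ 31. -83.] top edge [ 32. -28.]
0.1 scene tip chest xy [ 29. -66.] top edge [ 32. -26.]
0.11 scene tip chest xy [ 27. -50.] top edge [ 32. -24.]
0.13 scene tip chest xy [ 23. -18.] top edge [ 32. -20.]
0.16 scene tip chest xy [18. 31.] top edge [ 33. -14.]
0.2 scene tip chest xy [11. 96.] top edge [34. -5.]
```

The tip now shows at (388,179). Its ray meets the claimed lateral position (31,−67) at z ≈ 0.10, so the lateral position is right and the true tip sits about 0.015 above the reported TCP. I'll confirm that by touch.

Call:
send_rows:
  plan:
    - [[0,0.02,0],[0,0,0]]
    - [[0,0,0],[0,0,0]]

```text
time: 6.8
eef_pos: [0.5455, -0.2464, 0.0835]
tcp_rot: [0.699, 0.106, -0.105, -0.699]
contact_force: [-1.2, 1.3, 2.6]
opening: 0.0
```

Call:
send_rows:
  plan:
    - [[0,0.02,0],[0,0,0]]
    - [[0,0,0],[0,0,0]]

```text
time: 7.0
eef_pos: [0.5455, -0.2465, 0.0834]
tcp_rot: [0.699, 0.106, -0.106, -0.699]
contact_force: [-4.7, 3.1, 13.5]
opening: -0.001
```

Touch confirmed at eef z ≈ 0.0835, so tip z = eef z + 0.0165. I'll go back behind the strap and lower.

Call:
send_rows:
  plan:
    - [[0,-0.35,0],[0,0,0]]
    - [[0,-0.35,0],[0,0,0]]
    - [[0,-0.35,0],[0,0,0]]
    - [[0,-0.35,0],[0,0,0]]
    - [[0.26,0,0.28],[0,0,0]]
    - [[0.26,0,0.28],[0,0,0]]
    - [[0,0,0],[0,0,0]]
    - [[0,0.28,0],[0,0,0]]
    - [[0,0.28,0],[0,0,0]]
    - [[0,0.28,0],[0,0,0]]
    - [[0,0,0],[0,0,0]]

```text
time: 8.1
eef_pos: [0.5807, -0.1622, 0.1409]
tcp_rot: [-0.697, -0.102, 0.109, 0.702]
contact_force: [-0.8, 0.3, -0.9]
opening: 0.003
```

Run:
```python
from h import *
from plant import *
st=get_state();print(st["eef_pos"],st["contact_force"])
print("to start",go(st,(*world(.092),.1485)));print("to -6.5",go(st,(*world(-.0065),.1485)))
print("to end",go(st,(*world(-.06),.106-.0165)))
```

```text
[ 0.58073954 -0.16221889  0.14089423] [-0.83505216  0.29468534 -0.89059462]
to start [ 0.01592781 -0.06364533 -0.01357117]
to -6.5 [-0.80486883 -0.055966   -0.0124529 ]
to end [-1.24608803  0.43983399 -0.01583805]
```

Call:
send_rows:
  plan:
    - [[-0.13,-0.01,0],[0,0,0]]
    - [[-0.13,-0.01,0],[0,0,0]]
    - [[-0.13,-0.01,0],[0,0,0]]
    - [[-0.13,-0.01,0],[0,0,0]]
    - [[-0.13,-0.01,0],[0,0,0]]
    - [[-0.13,-0.01,0],[0,0,0]]
    - [[0,0,0],[0,0,0]]

```text
time: 8.8
eef_pos: [0.4936, -0.1917, 0.1549]
tcp_rot: [-0.699, -0.105, 0.106, 0.699]
contact_force: [0.4, -0.1, 0.6]
opening: 0.003
```

Run:
```python
from h import *
from plant import *
st=get_state();print(st["eef_pos"],st["contact_force"])
for x,z in((-.0065,.1685),(-.026,.161),(-.043,.147),(-.056,.128),(-.06,.106)):print(x,go(st,(*world(x),z-.0165)).round(3))
x=read_camera("scene")["img"];a=x[90:240,330:480]
cv2.imwrite("pics/c7.png",cv2.resize(a,None,fx=4,fy=4,interpolation=2))
```

```text
[ 0.49356357 -0.19174651  0.15485423] [ 0.38018068 -0.11477323  0.60708001]
-0.0065 [-0.038  0.024  0.008]
-0.026 [-0.2    0.086  0.008]
-0.043 [-0.342  0.203  0.007]
-0.056 [-0.45   0.362  0.007]
-0.06 [-0.483  0.545  0.007]
```

View pics/c7.png

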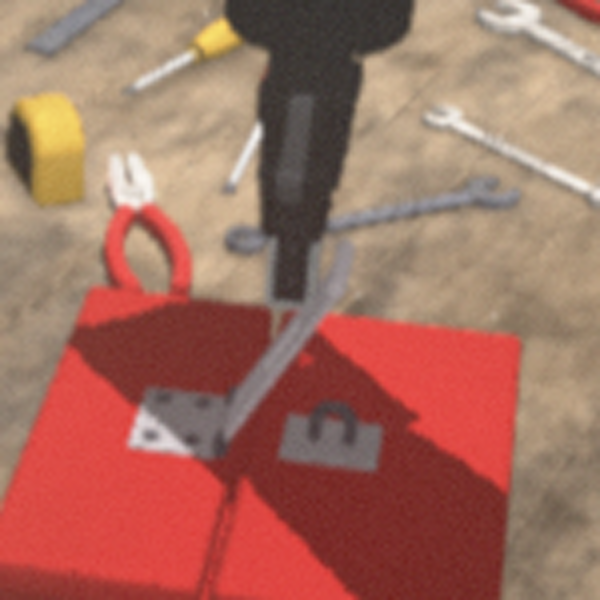

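The red strap has swung past upright to about 65°, with its end near (417,153) and the finger behind it. Now the closing arc.

Call:
send_rows:
  plan:
    - [[-0.1,0.05,0],[0,0,0]]
    - [[-0.1,0.04,0],[0,0,0]]
    - [[-0.07,0.05,0],[0,0,0]]
    - [[-0.07,0.06,0],[0,0,0]]
    - [[-0.06,0.08,0],[0,0,0]]
    - [[-0.05,0.08,0],[0,0,0]]
    - [[-0.02,0.09,0],[0,0,0]]
    - [[-0.01,0.08,0],[0,0,0]]
    - [[0,0,0],[0,0,0]]

```text
time: 9.75
eef_pos: [0.44, -0.2082, 0.0901]
tcp_rot: [-0.699, -0.105, 0.106, 0.699]
contact_force: [0.0, 0.4, 0.2]
opening: -0.001
```

Run:
```python
from h import *
from plant import *
st=get_state();print(st["eef_pos"],st["contact_force"])
print(go(st,(*world(-.06),.106-.0165)).round(3))
```

```text
[ 0.44004802 -0.20821411  0.09007311] [0.04563718 0.4478231  0.19384323]
[-0.017  0.005  0.008]
```

Now press gently until force builds.

Call:
send_rows:
  plan:
    - [[0,0.02,0],[0,0,0]]
    - [[0,0.02,0],[0,0,0]]
    - [[0,0,0],[0,0,0]]

```text
time: 10.05
eef_pos: [0.4406, -0.2085, 0.0891]
tcp_rot: [-0.699, -0.105, 0.107, 0.699]
contact_force: [-7.3, 3.7, 17.0]
opening: 0.002
```

The strap is firm at tip z ≈ 0.1056 under 17 N, against 0.106 for a closed strap. Lift clear and check.

Call:
send_rows:
  plan:
    - [[0,-0.1,0],[0,0,0]]
    - [[0,-0.3,0],[0,0,0]]
    - [[0,-0.35,0],[0,0,0]]
    - [[0,-0.35,0],[0,0,0]]
    - [[0,-0.35,0],[0,0,0]]
    - [[0,0,0],[0,0,0]]

```text
time: 10.65
eef_pos: [0.4434, -0.2102, 0.2682]
tcp_rot: [0.703, 0.109, -0.102, -0.696]
contact_force: [1.6, -0.1, 0.7]
opening: 0.0
```

Run:
```python
from h import *
from plant import *
st=get_state();print(st["time"],st["eef_pos"],st["contact_force"],np.abs(st["dq"]).max())
cv2.imwrite("pics/s8.png",read_camera("scene")["img"])
```

```text
10.65 [ 0.4434107  -0.21022925  0.26815103] [ 1.6102438  -0.12212089  0.7121336 ] 0.09590390933971916
```

View pics/s8.png

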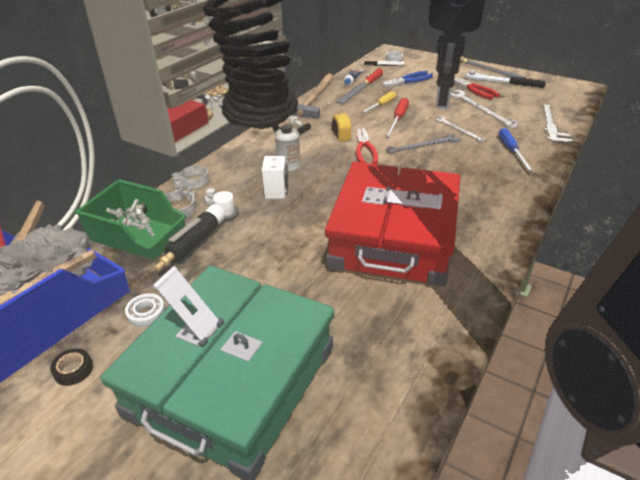

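The red strap lies flat from (385,196) to (442,201) with the staple through its slot at (415,197). The green strap still stands open at (185,300), and the gripper is clear at (443,100).

```bash
python3 -c "
from plant import *
print(sign_off())"
```

```text
the job is handed in; nothing more can be done
None
```

The red chest's hasp is closed flat over its staple, the green chest's hasp was not touched, and the job is handed in. I pushed the red strap over from behind with the shut gripper, pressed its end down, and lifted clear at about 10.7 s.

- **Red hasp:** pressing gave 17 N with the fingertip at about 0.1056 m, against 0.106 m for a closed strap. The last picture shows the strap flat with the staple through its slot.
- **Green hasp:** in the last picture the green strap stands open as at the start.
- **Robot clear:** the gripper was well above the red chest and the force reading was down to noise level, under 2 N.
- **Disagreement:** the reported tool height did not match the scene. The fingertip was about 30 mm higher than the TCP reading and the 14 mm tip offset imply. My first push passed over the red strap because of this. I then touched the bare red lid with about 14 N to measure the error and corrected for it.

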